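# Load the next two plates into a bench lathe's clutch pack

### The arm

A 6-joint arm with a two-finger parallel gripper is mounted at the origin on the work surface. World frame = base frame: x ahead of the robot, y to its left, z up, the work surface at z = 0. Lengths are in m, angles in rad, forces in N, time in s.
With the tool pointing down it reaches from about 0.25 to 0.8 m from the base axis. Payload 8.5 kg.
Tool frame: the origin (TCP) lies at the very end of the fingers, on their centre line; the grasp point (between the pads) lies 19 mm behind it; z points along the fingers, y is the line along which they close (so a half turn about z gives the same grasp; the last joint's range is limited). The gripper opens to 85 mm and grips with 20 to 120 N. Pads are 22 mm wide; open, the fingers measure 114 mm over their backs; the gripper's body (76 mm by 85 mm) begins 54 mm behind the grasp point. The pads swing forward as they close: fully open they stand 13 mm farther back than shut.
Start: joints at [-1.201, 0.238, -0.013, 1.319, 0, 1.571], TCP at [0.19, -0.489, 0.194] pointing down, gripper open.
Joint ranges: [-2.66, 2.66], [-1.03, 1.9], [-1.14, 1.46], [-1.82, 2.27], [-1.45, 1.34], [-3.14, 3.14]. Speed limits (rad/s): [2.22, 2.22, 2.79, 3.14, 3.14, 3.14].

### API

Orientations are given as a unit quaternion [w, x, y, z].
In Python, from rig import bot, imaging gives the robot as it stands. The module is installed in compiled form; this text tells all that it offers.
- The arm moves only by the shell command python3 -m pendant 'ROWS'. ROWS is JSON, one flat list of numbers, 5 for each row, row after row: the shift along the tool's x, y, z in mm, then the turn about the tool's z in rad, then the closure in counts, from 0 (fully open) to 255 (shut). In form: [x, y, z, yaw, claw, x, y, z, yaw, claw, ...]. A call has 1 to 8 rows; each row shifts and turns the commanded pose from where the row before left it, along the tool's axes as they then stand; what a row does not reach is not made up. A row lasts 1/8 s, in which the tool goes at most 62.5 mm and 10.7 degrees, less where a joint would pass 70% of its speed; a pose out of reach is approached as far as the arm can. A call is refused whole if a number of a shift passes 62.5 or a number of a turn 0.188, either way. A call with a gripper value outside its range is refused whole. The fingers move at their own pace and stop on an object; the grip force is fixed at half the most. Time passes only in rows, so rows that do not move let the fingers close. It gives the time, the measured TCP pose, the force, the opening and the grip force at its end, in the units of the state.
- bot.state(): the state, without advancing time (a new reading comes with each control period).
- imaging.capture(name): name is "scene" or "top" or "wrist"; returns the picture (420x560x3 uint8, blue, green, red); there is no depth.
- imaging.calibration(name): a dict with "fx", "fy", "cx", "cy" (pixels), "R" (3x3) and "t" (3): a world point X has camera coordinates R X + t; the wrist camera has in their place "tool_from_camera" (4x4, takes a point from camera to tool coordinates, whose origin is the TCP and whose axes are the flange's). Camera axes: x right, y down, z forward; pixel columns grow to the right and rows downward; lengths in m; the calibration is good to about 2 mm. The wrist camera is an equidistant fisheye: a pixel r from the principal point sees the ray r / f radians off the axis. A picture is of the moment at which its call begins: read the wrist's pose just before it. calibration takes no time and is no camera call.
- bot.job_done(): hands the job in; it is judged then, once.
The state is a dict: "time_s": time; "joint_positions": joint angles; "qvel": joint speeds; "effort": joint torques, N m; "eef_pos": TCP position; "tcp_rot": TCP orientation; "force": force on the tool from outside, world axes, zero at the start; "torque": the same for the moment, N m; "finger_gap": opening from 0.0 (shut) to 1.0 (fully open); "grip_force": force on a finger pad.
Only numpy, scipy, OpenCV 4.12 (cv2) and the standard library are available. Lean on these libraries where they do the work, as an engineer would, in place of code of your own. Each camera call takes 0.05 s, during which the arm holds its last target. There are 200 camera calls.

### The job

Load the next two plates of the bench lathe's clutch: first the inner-toothed friction disc, down the hub's splines until it lies flat on the tabbed plate that is already in, then the outer-tabbed separator plate, its notches over the four drive pins, until it lies flat on the friction disc. Feel each plate in: rest it lightly, turn it until it meshes and lower it all the way down, never dropping it nor pressing with more than about 20 N. Leave the other things on the bench alone.

Things in the scene. Friction and masses are not known exactly. Their poses are not given: they have to be found in the camera images.
- clutch: Clutch fixed on the bench, axis upright, on a round grey holder 108 mm wide, 22 mm high; place and yaw vary. Origin: centre of the holder's underside, z up. Flange 98 mm wide, top at 30 mm. Four drive pins stand 37 mm off the axis at 65, 115, 245, 295 degrees from its x axis (counter-clockwise from above); towards +x and -x there are wide gaps for fingers.
- pack_top (a point): Centre of the top of the pack so far, 50 mm above the clutch's origin (axes as the clutch). The pack is 60 mm wide; its top plate, at 44 to 50 mm, is a separator plate like the loose one with its tabs on the pins. The friction disc must come to lie on it.
- pin_tops (a point): On the clutch axis at the height of the drive pins' tops, 70 mm above the clutch's origin (axes as the clutch). Pins are upright round rods 7 mm thick with ball-shaped tops.
- spline_ends (a point): Hub axis at the splines' flat upper ends, 76 mm above the clutch's origin. 6 straight splines 60 degrees apart, 6 mm wide, 17 mm from axis to crest, 13.5 to root. Above them a round shaft end, radius 12.5 mm, tapering, up to 85 mm. Axes as the clutch: which way the splines point is NOT reported; look or feel for it. The hub is stiff to turn (0.25 Nm).
- friction_disc: Loose steel ring flat on the bench, 60 mm outside (smooth round edge), 6 mm thick, dull lining on both faces, 6 inward teeth 60 degrees apart (one on its x axis), 8 mm wide, tips 14.5 mm off axis, at 1 to 5 mm height. Play on the splines 1.6 mm in all. Teeth on the spline ends: origin 75 mm above the clutch's; home: 50 mm. 0.09 kg. Origin: centre of underside.
- separator: Loose steel ring flat on the bench, 60 mm outside, 38 mm plain bore, 6 mm thick, 8 outward tabs to 42 mm off axis, in 4 pairs centred at 65, 115, 245, 295 degrees from its x axis; each pair leaves a 9.4 mm notch for a pin. Fits with x along the clutch's x, either way round. No tabs near +x and -x: grip there. Home: origin 56 mm above the clutch's. 0.11 kg. Origin: centre of underside.
- end_ring: Bystander: plain dark steel end ring, 66 mm outside, 42 mm bore, 9 mm thick, without teeth or tabs, lying on the bench; it is not to be fitted yet. Origin: centre of its underside.
- loupe: Bystander: black eye loupe, 34 mm high, 36 mm wide at the top, standing on the bench. Origin: centre of its underside.
- screwdriver: Bystander: screwdriver with black handle, 160 mm long, lying on the bench. Origin at its middle, underneath; x along it.
Not all that is in view belongs to the job. Leave any purple look-alike of the separator alone. What is shaped like the friction_disc but blue is not meant.

How it is judged:
By the outcome, as a careful person would: the job done as asked, in the order asked, and still so for the second after the job is handed in, with the robot touching nothing.
It also fails if it takes over 67 s, if anything falls off the work surface, if the arm or the gripper's body presses on something with over 40 N, if the wrist force passes 120 N, or if a joint passes its speed limit or range.

## Working session

There is one attempt and no reset: what is moved stays moved. The work goes in short steps, Python scripts to look and compute and a shell command to move; the robot and the scene stay as the last step left them, time stands still between calls to the robot, and variables do not carry over. Pictures are saved under pics/ and viewed, at most 10 in all, crops included, and the job is handed in when it is done.

```bash
mkdir -p pics; python3 - <<'E'
from rig import bot, imaging
import cv2
s=bot.state(); print(s)
for n in("top","scene"):
    cv2.imwrite(f"pics/{n}0.png",imaging.capture(n)); print(n,imaging.calibration(n))
print(imaging.calibration("wrist"))
E
```

```text
{'time_s': 0.0, 'joint_positions': array([-1.20097787e+00,  2.38782151e-01, -1.42455599e-02,  1.31918895e+00,
       -2.00213987e-05,  1.57079143e+00]), 'qvel': array([-2.51554112e-04, -1.02660234e-03, -3.50372132e-04,  1.24224967e-03,
       -3.25510744e-05,  1.61951319e-04]), 'effort': array([-8.14405644e-05, -5.38781977e+01,  3.46436012e+01,  1.86289754e-02,
        4.55486358e-06, -5.74802286e-06]), 'eef_pos': array([ 0.18958654, -0.48907991,  0.19298032]), 'tcp_rot': array([-6.96222212e-04,  9.82952244e-01,  1.83859677e-01, -1.40408044e-04]), 'force': array([-0.20217219, -0.03545057,  0.28937617]), 'torque': array([ 0.01377861,  0.01555462, -0.00600829]), 'grip_force': 0.0, 'finger_gap': 0.9961126511058834}
top {'fx': 467.04019790466214, 'fy': 467.04019790466214, 'cx': 267.9485633058895, 'cy': 201.6166111983744, 'R': array([[-0.18827767, -0.98211124,  0.0030063 ],
       [-0.96119213,  0.18363711, -0.20588127],
       [ 0.20164624, -0.04165248, -0.97857236]]), 't': array([0.05396027, 0.52935033, 0.90009392])}
scene {'fx': 433.9789108524365, 'fy': 433.9789108524365, 'cx': 276.8654119321124, 'cy': 214.43796432632132, 'R': array([[ 0.24232588,  0.97000366, -0.01926284],
       [ 0.73598438, -0.19672734, -0.64778496],
       [-0.63214331,  0.14279791, -0.76157967]]), 't': array([-0.12892486, -0.34784828,  1.25704795])}
{'fx': 325.19226210127806, 'fy': 325.19226210127806, 'cx': 281.95614975662374, 'cy': 210.87445765842168, 'tool_from_camera': array([[-5.44761498e-04, -9.52207269e-01, -3.05452157e-01,
         7.70609864e-02],
       [ 9.99999485e-01, -7.80144885e-04,  6.48541541e-04,
         1.28022525e-04],
       [-8.55842908e-04, -3.05451646e-01,  9.52207204e-01,
        -1.80444396e-01],
       [ 0.00000000e+00,  0.00000000e+00,  0.00000000e+00,
         1.00000000e+00]])}
```

View pics/top0.png

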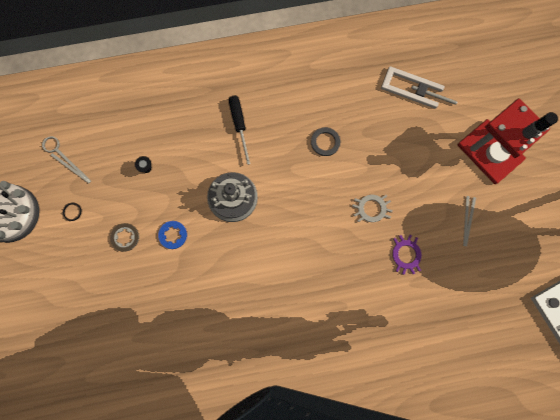

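View pics/scene0.png

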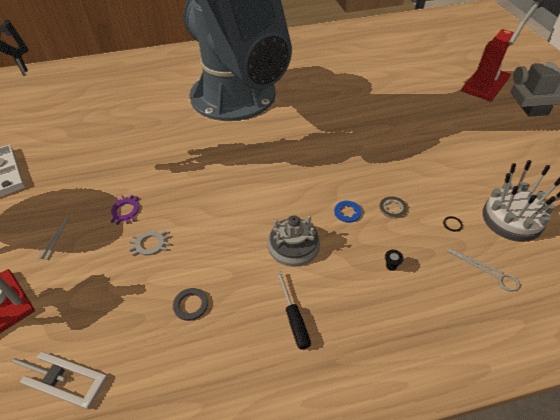

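The top view shows the clutch at about (232,197), the grey friction disc at (124,237) with the blue look-alike at (172,235), and the separator at (372,208) with the purple one at (406,255). The end ring is at (325,141). The scene view agrees. Next I'll enlarge crops for accuracy.

```bash
cat > h.py <<'E'
import numpy as np, cv2
from rig import bot, imaging
from scipy.spatial.transform import Rotation as Ro
def ray_world(n,u,v,z):
    c=imaging.calibration(n); R=np.array(c["R"]);t=np.array(c["t"])
    d=R.T@np.array([(u-c["cx"])/c["fx"],(v-c["cy"])/c["fy"],1]); o=-R.T@t
    return o+d*(z-o[2])/d[2]
def pose(s=None):
    s=s or bot.state(); q=np.array(s["tcp_rot"])
    return np.array(s["eef_pos"]),Ro.from_quat(q[[1,2,3,0]]).as_matrix()
def wrist_world(u,v,z,P):
    c=imaging.calibration("wrist"); T=np.array(c["tool_from_camera"]); p,R=P
    a=np.array([u-c["cx"],v-c["cy"]])/c["fx"]; th=np.hypot(*a)
    d=np.r_[a/max(th,1e-9)*np.sin(th),np.cos(th)]
    d=R@T[:3,:3]@d; o=p+R@T[:3,3]
    return o+d*(z-o[2])/d[2]
def wrist_pix(X,P):
    c=imaging.calibration("wrist"); T=np.array(c["tool_from_camera"]); p,R=P
    x=T[:3,:3].T@(R.T@(np.asarray(X)-p)-T[:3,3]); th=np.arctan2(np.hypot(x[0],x[1]),x[2])
    a=x[:2]/np.hypot(x[0],x[1])*th*c["fx"]; return a+[c["cx"],c["cy"]]
E
python3 - <<'E'
from h import *
im=cv2.imread("pics/top0.png")
crop=lambda u,v,r:cv2.resize(im[v-r:v+r,u-r:u+r],(400,400),interpolation=cv2.INTER_CUBIC)
cv2.imwrite("pics/crops.png",np.hstack([crop(124,237,25),crop(372,208,25)]))
s=cv2.imread("pics/scene0.png")
for n,a in(("disc",(124,237,.006)),("sep",(372,208,.006)),("clutch",(232,190,.076)),("ring",(325,141,.009)),("blue",(172,235,.006))): print(n,ray_world("top",*a))
for n,a in(("disc",(393,207,.006)),("sep",(150,243,.006)),("clutch",(294,220,.08))): print(n,ray_world("scene",*a))
E
```

```text
disc [0.52216817 0.26506978 0.006     ]
sep [ 0.48446416 -0.26543423  0.006     ]
clutch [0.56270653 0.02084009 0.076     ]
ring [ 0.65015864 -0.19785942  0.009     ]
blue [0.50731285 0.16472452 0.006     ]
disc [0.5266157  0.26563037 0.006     ]
sep [ 0.48885983 -0.26214255  0.006     ]
clutch [0.5651061  0.02763235 0.08      ]
```

View pics/crops.png

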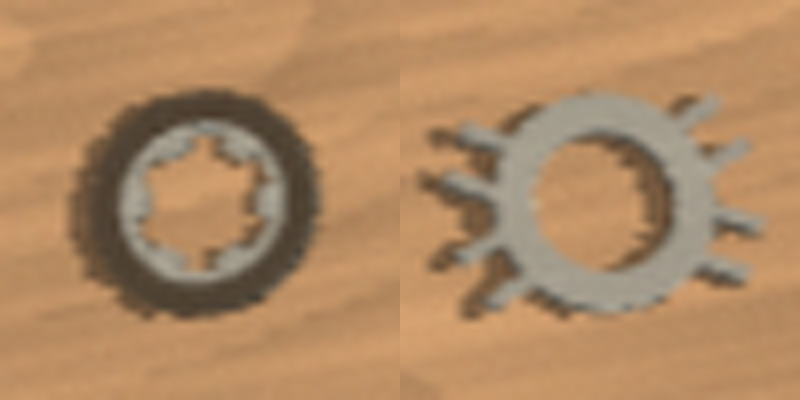

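The crops put the disc centre at about (124.6,237.4) and the separator at (372.6,208.2). Both views agree on the positions to about 5 mm. Now I'll move above the clutch and look from near.

```bash
python3 -m pendant '[45,-29,0,0,0,45,-29,0,0,0,45,-29,0,0,0,45,-29,0,0,0,45,-29,0,0,0,45,-29,0,0,0,45,-29,0,0,0,45,-29,0,0,0]'; python3 -m pendant '[45,-29,0,0,0,45,-29,10,0,0,45,-29,15,0,0,45,-29,15,0,0,0,0,15,0,0,0,0,0,0,0]'
python3 - <<'E'
from h import *
P=pose(); im=imaging.capture("wrist"); cv2.imwrite("pics/w1.png",im); print(P, bot.state()["time_s"])
np.savez("w1.npz",p=P[0],R=P[1])
c=wrist_pix([.5637,.024,.076],P); print(c)
u,v=map(int,c); r=70
u=np.clip(u,r,559-r);v=np.clip(v,r,419-r);print(u,v)
cv2.imwrite("pics/w1c.png",cv2.resize(im[v-r:v+r,u-r:u+r],(600,600),interpolation=cv2.INTER_CUBIC))
E
```

```text
time_s: 1.1
eef_pos: [0.4422, -0.1414, 0.1935]
tcp_rot: [-0.0, 0.983, 0.184, -0.0]
force: [0.5, -0.8, -0.3]
finger_gap: 1.001
grip_force: 0.0
time_s: 1.85
eef_pos: [0.566, 0.0301, 0.137]
tcp_rot: [-0.0, 0.983, 0.184, -0.002]
force: [-0.3, -0.4, -0.2]
finger_gap: 1.002
grip_force: 0.0
(array([0.5659907 , 0.03011464, 0.13703687]), array([[ 9.32121562e-01,  3.62127323e-01, -3.63252333e-03],
       [ 3.62128411e-01, -9.32128141e-01, -3.76495183e-04],
       [-3.52231641e-03, -9.64500625e-04, -9.99993331e-01]])) 1.9
[287.87622773 215.402572  ]
287 215
```

View pics/w1c.png

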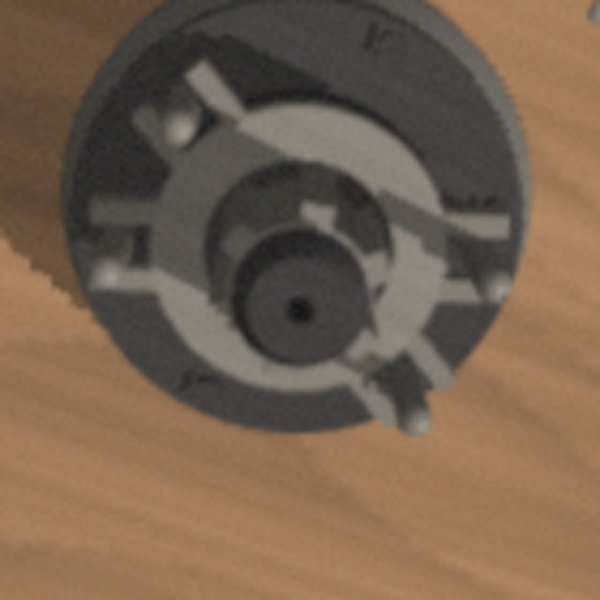

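The crop shows four pin tops at (182,125), (107,268), (498,285) and (418,418), and the shaft top at (300,310). Patches of spline end show near (320,212) and (235,240).

```bash
python3 - <<'E'
from h import *
d=np.load("w1.npz");P=(d["p"],d["R"])
f=lambda x,y,z:wrist_world(217+x*140/600,145+y*140/600,z,P)
pts=[f(*a,.067) for a in((182,125),(107,268),(498,285),(418,418))]
c=np.mean(pts,0);print("c",c,"shaft",f(300,310,.085))
for p in pts: e=(p-c)[:2];print(p,np.hypot(*e),np.degrees(np.arctan2(e[1],e[0])))
print("splA",[ (np.round((f(*a,.076)-f(300,310,.085))[:2]*1000,1)) for a in((320,212),(235,240),(375,265),(370,355))])
# unwrap: intensity at r=15.5mm at z=.076 about centre
im=cv2.imread("pics/w1.png"); c0=f(300,310,.085)
def polar(rs,z,n=240):
    out=np.zeros((len(rs),n,3),np.uint8)
    for j in range(n):
        a=2*np.pi*j/n
        for i,r in enumerate(rs):
            out[i,j]=cv2.getRectSubPix(im,(1,1),tuple(map(float,wrist_pix([c0[0]+r*np.cos(a),c0[1]+r*np.sin(a),z],P))))[0,0]
    return out
o=polar(np.linspace(.020,.011,19),.076)
# rectified plan view at z=.076
N=300;m=np.zeros((N,N,2),np.float32)
for i in range(N):
    for j in range(N): m[i,j]=wrist_pix([c0[0]+(150-i)*.0003,c0[1]+(150-j)*.0003,.076],P)
plan=cv2.remap(im,m[...,0],m[...,1],cv2.INTER_CUBIC)
plan=cv2.resize(plan,(600,600)); g=cv2.convertScaleAbs(plan,alpha=1.6,beta=-20)
top=cv2.resize(o,(600,0) if 0 else (600,100))
cv2.imwrite("pics/plan.png",np.vstack([g[50:550],top])[:600])
E
```

```text
c [0.56558178 0.0245665  0.067     ] shaft [0.56481851 0.02531926 0.085     ]
[0.58463075 0.05602501 0.067     ] 0.03677636658645518 58.80398453389901
[0.55370978 0.05985991 0.067     ] 0.03723666448342064 108.59191861160411
[ 0.57740143 -0.01057098  0.067     ] 0.03707217838851108 -71.40793921107577
[ 0.54658518 -0.00704795  0.067     ] 0.03688284580256466 -121.00097580434353
splA [array([15.7,  2.2]), array([ 5.3, 14.5]), array([ 10.1, -10.8]), array([ -6.4, -16.6])]Traceback (most recent call last):
  File "<stdin>", line 17, in <module>
  File "<stdin>", line 15, in polar
  File "h.py", line 18, in wrist_pix
    c=imaging.calibration("wrist"); T=np.array(c["tool_from_camera"]); p,R=P
ValueError: time passes only in moves, steps and waits
```

```bash
sed -i 's/^def ray_world/W=imaging.calibration("wrist")\ndef ray_world/; s/c=imaging.calibration("wrist");/c=W;/' h.py; python3 - <<'E'
from h import *
d=np.load("w1.npz");P=(d["p"],d["R"])
im=cv2.imread("pics/w1.png"); c0=[.5652,.0249]
N=200;m=np.zeros((N,N,2),np.float32)
for i in range(N):
    for j in range(N): m[i,j]=wrist_pix([c0[0]+(100-i)*.0003,c0[1]+(100-j)*.0003,.076],P)
g=cv2.remap(im,m[...,0],m[...,1],cv2.INTER_CUBIC)
g=cv2.convertScaleAbs(cv2.resize(g,(600,600)),alpha=1.7,beta=-20)
h=g.copy()
for k in range(6):
    a=np.radians(10+60*k)
    u=[np.array([np.cos(a),np.sin(a)])*r+np.array([-np.sin(a),np.cos(a)])*w for r,w in((13.5,-3),(17,-3),(17,3),(13.5,3))]
    cv2.polylines(h,[np.int32([[300-10*q[1],300-10*q[0]] for q in u])],True,(0,0,255),1)
cv2.imwrite("pics/plan.png",np.hstack([g[80:520,80:480],h[80:520,80:480]]))
E
```

```text
(no output)
```

View pics/plan.png

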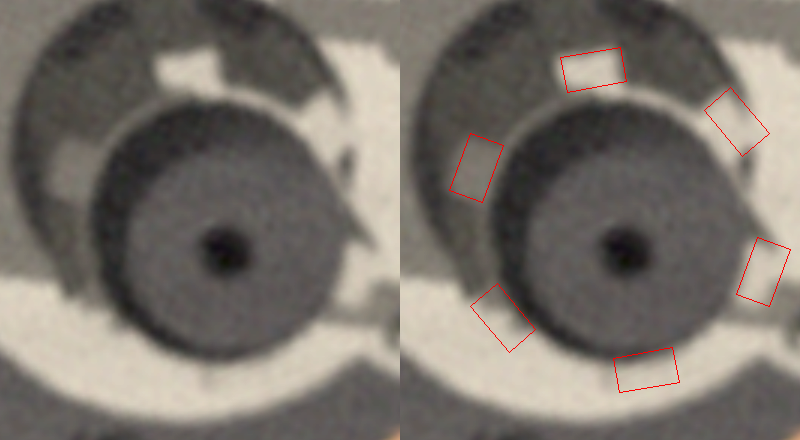

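The splines point to about 10–11° in world, so disc teeth belong at about 40° mod 60. The clutch is at (0.5652, 0.0249) with yaw −6.25°. Next the disc.

```bash
python3 -m pendant '[9,-47,0,0,0,9,-47,0,0,0,9,-47,0,0,0,9,-47,0,0,0,9,-47,5,0,0,0,0,10,-0.18,0,0,0,10,-0.18,0,0,0,10,-0.18,0]'; python3 -m pendant '[0,0,0,-0.18,0,0,0,0,0,0]'
python3 - <<'E'
from h import *
s=bot.state();P=pose(s); im=imaging.capture("wrist"); cv2.imwrite("pics/w2.png",im); print(P,s["joint_positions"])
np.savez("w2.npz",p=P[0],R=P[1])
c0=[.5245,.2655];N=200;m=np.zeros((N,N,2),np.float32)
for i in range(N):
    for j in range(N): m[i,j]=wrist_pix([c0[0]+(100-i)*.0004,c0[1]+(100-j)*.0004,.006],P)
g=cv2.remap(im,m[...,0],m[...,1],cv2.INTER_CUBIC)
cv2.imwrite("pics/plan2.png",cv2.resize(g,(600,600)))
E
```

```text
time_s: 2.9
eef_pos: [0.5343, 0.2414, 0.1039]
tcp_rot: [-0.011, 0.888, 0.461, 0.001]
force: [-0.2, 0.1, 0.8]
finger_gap: 0.997
grip_force: 0.0
time_s: 3.15
eef_pos: [0.5343, 0.2414, 0.1041]
tcp_rot: [-0.011, 0.844, 0.535, 0.002]
force: [-0.0, 0.6, 0.3]
finger_gap: 1.002
grip_force: 0.0
(array([0.53430728, 0.24143687, 0.10407943]), array([[ 0.42647944,  0.90445424, -0.0088219 ],
       [ 0.90438536, -0.42625298,  0.0198876 ],
       [ 0.01422706, -0.01646005, -0.9997633 ]])) [ 0.41162375  0.38377098 -0.03579318  1.15136023  0.02175777  2.42294619]
```

View pics/plan2.png

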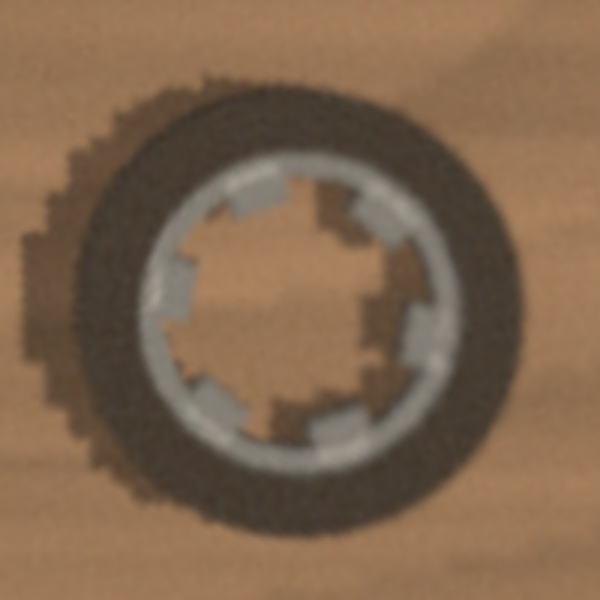

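The disc appears at plan (300,310), with teeth at 18.7° mod 60 and a diameter of 59.7 mm, which matches. Its centre is (0.5232, 0.2655).

```bash
python3 -m pendant '[8,-9,0,0.02,0,8,-10,0,0.02,30,0,0,25,0,50,0,0,25,0,50,0,0,25,0,50,0,0,15,0,50,0,0,4,0,50,0,0,0,0,50]'; python3 -m pendant '[0,0,2,0,50,0,0,2,0,50,0,0,0,0,50]';python3 - <<'E'
from h import *
print(pose(),bot.state()["force"])
E
```

```text
time_s: 4.2
eef_pos: [0.5233, 0.267, 0.0109]
tcp_rot: [-0.011, 0.854, 0.519, 0.002]
force: [-0.2, -0.0, 0.4]
finger_gap: 0.806
grip_force: 0.0
time_s: 4.58
eef_pos: [0.5229, 0.2671, 0.0065]
tcp_rot: [-0.011, 0.854, 0.52, 0.001]
force: [0.1, -0.7, -0.2]
finger_gap: 0.806
grip_force: 0.0
(array([0.52286502, 0.26705809, 0.00654104]), array([[ 0.45954512,  0.88811101, -0.00878165],
       [ 0.88805165, -0.45931907,  0.01975473],
       [ 0.01351082, -0.01687674, -0.99976629]])) [ 0.13166081 -0.72204265 -0.16784631]
```

```bash
python3 -m pendant '[0,0,2,0,50,0,0,2,0,50,0,0,0,0,50]'; python3 -m pendant '[0,0,2,0,50,0,0,0,0,50]';  python3 -m pendant '[0,0,2,0,50,0,0,0,0,50]'
```

```text
time_s: 4.95
eef_pos: [0.5226, 0.2671, 0.0022]
tcp_rot: [-0.011, 0.854, 0.52, 0.001]
force: [-0.5, -0.1, 0.2]
finger_gap: 0.803
grip_force: 0.0
time_s: 5.2
eef_pos: [0.5227, 0.2671, 0.0003]
tcp_rot: [-0.011, 0.854, 0.52, 0.001]
force: [-0.1, -0.1, -0.7]
finger_gap: 0.8
grip_force: 0.0
time_s: 5.45
eef_pos: [0.5226, 0.2671, -0.0017]
tcp_rot: [-0.011, 0.854, 0.52, 0.001]
force: [1.1, -0.0, -0.6]
finger_gap: 0.81
grip_force: 0.0
```

```bash
python3 -m pendant '[0,0,2,0,55,0,0,0,0,60]'; python3 -m pendant '[0,0,2,0,60,0,0,0,0,60]';  python3 -m pendant '[0,0,1,0,60,0,0,0,0,60]'
```

```text
time_s: 5.7
eef_pos: [0.5226, 0.2672, -0.0038]
tcp_rot: [-0.011, 0.854, 0.52, 0.001]
force: [0.9, 0.7, 0.1]
finger_gap: 0.769
grip_force: 0.0
time_s: 5.95
eef_pos: [0.5226, 0.2672, -0.0058]
tcp_rot: [-0.011, 0.854, 0.52, 0.001]
force: [-0.2, 0.5, -0.6]
finger_gap: 0.764
grip_force: 0.0
time_s: 6.2
eef_pos: [0.5227, 0.2673, -0.0067]
tcp_rot: [-0.011, 0.854, 0.52, 0.001]
force: [0.3, 0.0, -0.3]
finger_gap: 0.762
grip_force: 0.0
```

```bash
python3 -m pendant '[0,0,1,0,60,0,0,0,0,60]'; python3 -m pendant '[0,0,1,0,60,0,0,0,0,60]'|grep -E "eef|force"
```

```text
time_s: 6.45
eef_pos: [0.5227, 0.2673, -0.0077]
tcp_rot: [-0.011, 0.854, 0.52, 0.001]
force: [-0.8, -0.2, 0.3]
finger_gap: 0.766
grip_force: 0.0
eef_pos: [0.5226, 0.2673, -0.0087]
force: [-0.1, -0.5, -0.1]
grip_force: 0.0
```

```bash
python3 -m pendant '[0,0,1,0,60,0,0,0,0,60]'|grep -E "eef|force"; python3 -m pendant '[0,0,0,0,80,0,0,0,0,100,0,0,0,0,120,0,0,0,0,120]'
```

```text
eef_pos: [0.5226, 0.2673, -0.0096]
force: [-0.5, -1.1, 0.4]
grip_force: 0.0
time_s: 7.45
eef_pos: [0.5227, 0.2674, -0.0096]
tcp_rot: [-0.011, 0.854, 0.52, 0.001]
force: [-0.1, -0.5, -0.2]
finger_gap: 0.527
grip_force: 0.0
```

```bash
python3 - <<'E'
from h import *
im=imaging.capture("wrist"); sc=imaging.capture("scene")
a=sc[160:260,330:450]
cv2.imwrite("pics/chk.png",np.hstack([cv2.resize(im[60:360,80:480],(400,300)),cv2.resize(a,(360,300),interpolation=cv2.INTER_CUBIC)]))
print(wrist_pix([.5232,.2655,.006],pose()))
E
```

```text
[285.10030777 254.30955538]
```

View pics/chk.png

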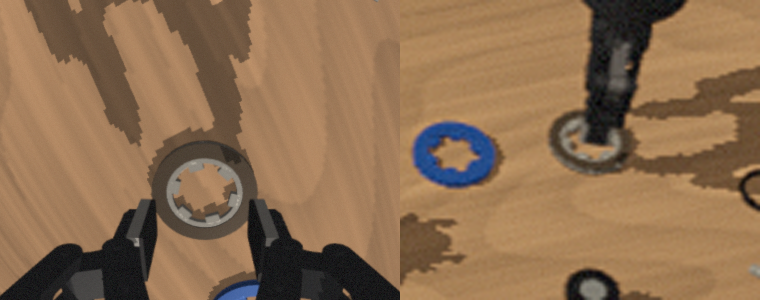

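```bash
python3 - <<'E'
from h import *
P=pose()
for h in(.0224,.03):
  for d in(0,-.01,-.02,-.03,-.04):
    print(h,d,[np.round(wrist_pix(P[0]+P[1]@np.array([x,s*h,d]),P)-[80,60]) for x in (.011,-.011) for s in(1,-1)])
print(bot.state()["finger_gap"],bot.state()["grip_force"],P)
E
```

```text
0.0224 0 [array([241., 164.]), array([165., 164.]), array([239., 197.]), array([167., 198.])]
0.0224 -0.01 [array([243., 170.]), array([164., 170.]), array([241., 205.]), array([165., 205.])]
0.0224 -0.02 [array([245., 177.]), array([161., 177.]), array([243., 213.]), array([163., 213.])]
0.0224 -0.03 [array([247., 184.]), array([159., 185.]), array([245., 222.]), array([161., 222.])]
0.0224 -0.04 [array([250., 193.]), array([157., 193.]), array([248., 232.]), array([159., 232.])]
0.03 0 [array([253., 164.]), array([153., 164.]), array([251., 197.]), array([155., 197.])]
0.03 -0.01 [array([256., 170.]), array([150., 170.]), array([254., 205.]), array([152., 205.])]
0.03 -0.02 [array([259., 177.]), array([148., 177.]), array([256., 213.]), array([150., 213.])]
0.03 -0.03 [array([262., 184.]), array([145., 184.]), array([259., 222.]), array([147., 222.])]
0.03 -0.04 [array([266., 193.]), array([141., 193.]), array([262., 231.]), array([145., 232.])]
0.5312001251224672 0.0 (array([ 0.52269512,  0.2673806 , -0.00956161]), array([[ 0.45947316,  0.88814665, -0.00894107],
       [ 0.8880904 , -0.4592455 ,  0.0197233 ],
       [ 0.01341104, -0.0170028 , -0.9997655 ]]))
```

```bash
python3 - <<'E'
from h import *
P=pose();c=imaging.calibration("scene")
for y in(.0224,-.0224,.03,-.03):
  for d in(0,-.02,-.04):
   for x in (.011,-.011):
    X=P[0]+P[1]@np.array([x,y,d]); q=c["R"]@X+c["t"]; u=np.array([c["fx"]*q[0]/q[2]+c["cx"],c["fy"]*q[1]/q[2]+c["cy"]])
    print(y,d,x,np.round((u-[330,160])*3))
im=imaging.capture("scene")
cv2.imwrite("pics/chk2.png",cv2.resize(im[170:230,360:440],(800,600),interpolation=cv2.INTER_CUBIC))
E
```

```text
0.0224 0 0.011 [198. 176.]
0.0224 0 -0.011 [168. 171.]
0.0224 -0.02 0.011 [203. 158.]
0.0224 -0.02 -0.011 [172. 154.]
0.0224 -0.04 0.011 [208. 140.]
0.0224 -0.04 -0.011 [177. 136.]
-0.0224 0 0.011 [202. 131.]
-0.0224 0 -0.011 [172. 126.]
-0.0224 -0.02 0.011 [207. 113.]
-0.0224 -0.02 -0.011 [177. 109.]
-0.0224 -0.04 0.011 [212.  95.]
-0.0224 -0.04 -0.011 [181.  90.]
0.03 0 0.011 [198. 184.]
0.03 0 -0.011 [167. 179.]
0.03 -0.02 0.011 [203. 166.]
0.03 -0.02 -0.011 [172. 161.]
0.03 -0.04 0.011 [208. 148.]
0.03 -0.04 -0.011 [176. 143.]
-0.03 0 0.011 [203. 123.]
-0.03 0 -0.011 [173. 119.]
-0.03 -0.02 0.011 [207. 105.]
-0.03 -0.02 -0.011 [177. 101.]
-0.03 -0.04 0.011 [212.  87.]
-0.03 -0.04 -0.011 [182.  83.]
```

View pics/chk2.png

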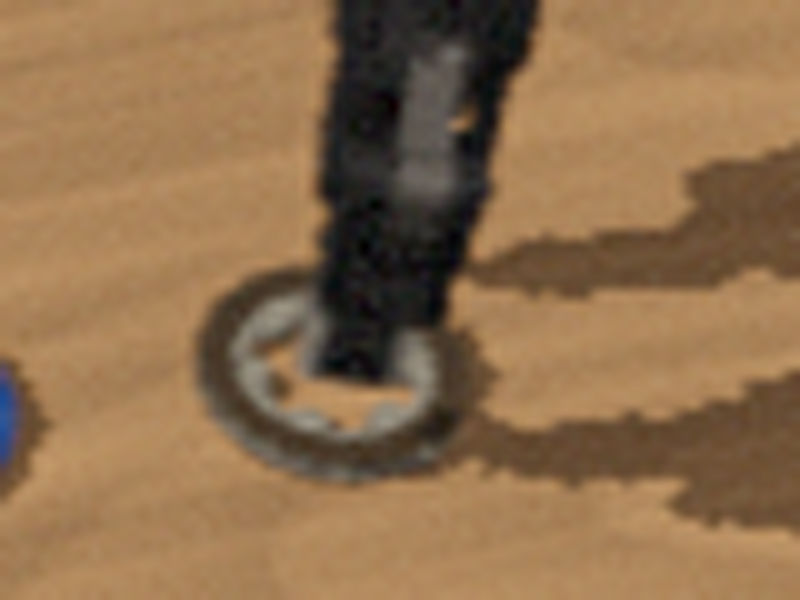

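The fingertips end about 35 mm behind the reported TCP at this opening, as both views show. I'll reopen and go down by feel.

```bash
python3 -m pendant '[0,0,0,0,50,0,0,0,0,50,0,0,0,0,50,0,0,5,0,55,0,0,5,0,55,0,0,0,0,55]'; python3 -m pendant '[0,0,4,0,55,0,0,0,0,55]'|grep -E "eef|force"; python3 -m pendant '[0,0,3,0,55,0,0,0,0,55]'|grep -E "eef|force"
```

```text
time_s: 8.35
eef_pos: [0.5221, 0.2674, -0.0203]
tcp_rot: [-0.011, 0.854, 0.52, 0.001]
force: [-0.4, 0.4, 0.2]
finger_gap: 0.79
grip_force: 0.0
eef_pos: [0.5223, 0.2675, -0.0239]
force: [-0.7, 0.2, 0.5]
grip_force: 0.0
eef_pos: [0.5224, 0.2676, -0.0268]
force: [0.1, -0.4, 0.3]
grip_force: 0.0
```

```bash
for i in 1 2; do :; done; python3 -m pendant '[-1,1,2,0,55,0,0,0,0,55]'|grep -E "eef|force"; python3 -m pendant '[0,0,2,0,55,0,0,0,0,55]'|grep -E "eef|force"; python3 -m pendant '[0,0,2,0,55,0,0,0,0,55]'|grep -E "eef|force"; python3 -m pendant '[0,0,1,0,55,0,0,0,0,55]'|grep -E "eef|force"
```

```text
eef_pos: [0.5229, 0.2662, -0.0287]
force: [0.4, -0.6, -0.9]
grip_force: 0.0
eef_pos: [0.5228, 0.2664, -0.0308]
force: [0.6, -0.1, 0.1]
grip_force: 0.0
eef_pos: [0.5228, 0.2664, -0.0328]
force: [0.5, 0.0, 0.1]
grip_force: 0.0
eef_pos: [0.5229, 0.2665, -0.0337]
force: [0.6, 0.3, 0.2]
grip_force: 0.0
```

```bash
python3 -m pendant '[0,0,1.5,0,55,0,0,0,0,55]'|grep -E "eef|force"; python3 -m pendant '[0,0,1.5,0,55,0,0,0,0,55]'|grep -E "eef|force"; python3 -m pendant '[0,0,1,0,55,0,0,0,0,55]'|grep -E "eef|force"; python3 -m pendant '[0,0,1,0,55,0,0,0,0,55]'|grep -E "eef|force"
```

```text
eef_pos: [0.5228, 0.2665, -0.0352]
force: [-0.5, 0.7, 0.7]
grip_force: 0.0
eef_pos: [0.5228, 0.2665, -0.0367]
force: [0.4, -0.7, 0.1]
grip_force: 0.0
eef_pos: [0.5228, 0.2665, -0.0377]
force: [0.4, 0.6, -0.2]
grip_force: 0.0
eef_pos: [0.5228, 0.2665, -0.0387]
force: [0.1, 0.4, 0.1]
grip_force: 0.0
```

```bash
for i in 1; do :; done; python3 -m pendant '[0,0,1,0,60,0,0,0,0,60]'|grep -E "eef|force"; python3 -m pendant '[0,0,1,0,60,0,0,0,0,60]'|grep -E "eef|force"; python3 -m pendant '[0,0,1,0,60,0,0,0,0,60]'|grep -E "eef|force"
```

```text
eef_pos: [0.5228, 0.2666, -0.0397]
force: [-0.7, 1.2, -0.6]
grip_force: 0.0
eef_pos: [0.5228, 0.2666, -0.0407]
force: [0.1, -0.3, 0.7]
grip_force: 0.0
eef_pos: [0.5227, 0.2666, -0.0417]
force: [1.1, 0.0, -0.2]
grip_force: 0.0
```

Try the grip at this depth.

```bash
python3 -m pendant '[0,0,0,0,75,0,0,0,0,90,0,0,0,0,90]'
```

```text
time_s: 11.98
eef_pos: [0.523, 0.2666, -0.0407]
tcp_rot: [-0.011, 0.854, 0.52, 0.002]
force: [-2.2, -1.7, 9.9]
finger_gap: 0.668
grip_force: 61.6
```

Gripped: the pads stop at a 0.67 gap with 62 N. Now I'll lift.

```bash
python3 -m pendant '[0,0,-3,0,90,0,0,-20,0,90,0,0,-30,0,90,0,0,-30,0,90,0,0,-30,0,90,0,0,-15,0,90,0,0,0,0,90]';python3 - <<'E'
from h import *
P=pose();print(P)
t=np.array([.5651,.0250]);print((P[1].T@np.r_[t-P[0][:2],0])*1000)
E
```

```text
time_s: 12.85
eef_pos: [0.5245, 0.2644, 0.0869]
tcp_rot: [-0.011, 0.854, 0.52, 0.002]
force: [-1.1, -0.1, -0.7]
finger_gap: 0.664
grip_force: 64.1
(array([0.52448001, 0.26437848, 0.0868768 ]), array([[ 0.45946349,  0.88816387, -0.00763169],
       [ 0.88807715, -0.45924377,  0.0203501 ],
       [ 0.01456942, -0.01612765, -0.99976379]]))
[-193.92315888  146.01028497   -5.18137423]
```

```bash
python3 -m pendant '[-15,11,-0.5,0,90,-25,19,-0.7,0,90,-25,19,-0.7,0,90,-25,19,-0.7,0,90,-25,19,-0.7,0,90,-25,19,-0.7,0,90,-25,19,-0.7,0,90,-19,14,-0.5,0,90]';python3 -m pendant '[-10,7,0,0,90,0,0,0,-0.12,90,0,0,0,-0.13,90,0,0,0,-0.12,90,0,0,0,0,90]';python3 - <<'E'
from h import *
P=pose();print(P)
t=np.array([.5651,.0250])-[.0002,-.0011];print((P[1].T@np.r_[t-P[0][:2],0])*1000,np.degrees(np.arctan2(P[1][1,1],P[1][0,1])))
E
```

```text
time_s: 13.85
eef_pos: [0.562, 0.0345, 0.0853]
tcp_rot: [-0.011, 0.854, 0.519, 0.0]
force: [0.3, 0.9, -0.9]
finger_gap: 0.672
grip_force: 64.1
time_s: 14.48
eef_pos: [0.564, 0.0247, 0.0858]
tcp_rot: [-0.011, 0.744, 0.668, 0.003]
force: [-1.0, 1.0, -0.8]
finger_gap: 0.666
grip_force: 64.1
(array([0.56398021, 0.02466441, 0.08581226]), array([[ 0.10784575,  0.99411555, -0.01017703],
       [ 0.99399513, -0.10763069,  0.01973121],
       [ 0.01851974, -0.01224384, -0.99975352]]))
[1.52616998 0.75986743 0.01896525] -6.179218117515
```

```bash
python3 -m pendant '[1.2,0.5,12,0,90,0,0,15,0,90,0,0,9,0,90,0,0,0,0,90]'|grep -E "eef|force"; python3 -m pendant '[0,0,4,0,90,0,0,4,0,90,0,0,0,0,90]'|grep -E "eef|force";python3 -m pendant '[0,0,2,0,90,0,0,0,0,90]'|grep -E "eef|force"
```

```text
eef_pos: [0.564, 0.0266, 0.0493]
force: [0.1, 0.1, -0.7]
grip_force: 64.1
eef_pos: [0.5646, 0.0267, 0.0424]
force: [0.5, -0.3, -2.1]
grip_force: 64.1
eef_pos: [0.5647, 0.0267, 0.0405]
force: [0.3, -0.3, -0.5]
grip_force: 64.1
```

```bash
python3 -m pendant '[0,0,2,0,90,0,0,0,0,90]'|grep -E "eef|force"; python3 -m pendant '[0,0,2,0,90,0,0,0,0,90]'|grep -E "eef|force";python3 -m pendant '[0,0,1.5,0,90,0,0,0,0,90]'|grep -E "eef|force";python3 -m pendant '[0,0,1,0,90,0,0,0,0,90]'|grep -E "eef|force"
```

```text
eef_pos: [0.5646, 0.0268, 0.0384]
force: [0.1, -0.1, -1.7]
grip_force: 64.1
eef_pos: [0.5646, 0.0268, 0.0363]
force: [0.2, -0.2, -0.7]
grip_force: 64.1
eef_pos: [0.5646, 0.0268, 0.0349]
force: [-0.5, -0.1, -1.2]
grip_force: 64.1
eef_pos: [0.5647, 0.0269, 0.034]
force: [0.6, -0.2, -1.6]
grip_force: 64.1
```

```bash
python3 -m pendant '[0,0,1,0,90,0,0,0,0,90]'|grep -E "eef|force"; python3 -m pendant '[0,0,1,0,90,0,0,0,0,90]'|grep -E "eef|force";python3 -m pendant '[0,0,1,0,90,0,0,0,0,90]'|grep -E "eef|force"
```

```text
eef_pos: [0.5648, 0.0268, 0.033]
force: [0.7, 0.4, 0.0]
grip_force: 64.1
eef_pos: [0.5648, 0.0269, 0.032]
force: [0.6, -0.2, -1.7]
grip_force: 64.1
eef_pos: [0.5648, 0.0269, 0.031]
force: [0.7, -1.0, -0.6]
grip_force: 64.2
```

```bash
python3 -m pendant '[0,0,1.5,0,90,0,0,0,0,90]'|grep -E "eef|force"; python3 -m pendant '[0,0,1.5,0,90,0,0,0,0,90]'|grep -E "eef|force";python3 -m pendant '[0,0,2,0,90,0,0,0,0,90]'|grep -E "eef|force"; python3 -c "
from h import *
print(bot.state()['torque'],bot.state()['time_s'])"
```

```text
eef_pos: [0.5648, 0.0269, 0.0295]
force: [2.2, -0.7, -1.1]
grip_force: 64.2
eef_pos: [0.5648, 0.0269, 0.028]
force: [2.3, 0.1, -1.0]
grip_force: 64.1
eef_pos: [0.5648, 0.027, 0.0259]
force: [2.5, -0.5, -1.9]
grip_force: 64.1
[-0.19066804 -0.56108649 -0.0716386 ] 18.1
```

The disc has meshed: it is about 8 mm below the spline ends with only slight side force. Next I'll lower it home.

```bash
python3 -m pendant '[0,0.5,2,0,90,0,0,2,0,90,0,0,0,0,90]'|grep -E "eef|force"; python3 -m pendant '[0,0,2,0,90,0,0,2,0,90,0,0,0,0,90]'|grep -E "eef|force";python3 -m pendant '[0,0,2,0,90,0,0,2,0,90,0,0,0,0,90]'|grep -E "eef|force"
```

```text
eef_pos: [0.5649, 0.027, 0.0217]
force: [2.1, -0.6, -1.0]
grip_force: 64.1
eef_pos: [0.5649, 0.0271, 0.0178]
force: [0.6, -1.9, -1.5]
grip_force: 64.1
eef_pos: [0.565, 0.0272, 0.0138]
force: [1.2, -1.7, -1.8]
grip_force: 64.1
```

```bash
python3 -m pendant '[0,0,1.5,0,90,0,0,0,0,90]'|grep -E "eef|force"; python3 -m pendant '[0,0,1,0,90,0,0,0,0,90]'|grep -E "eef|force"
```

```text
eef_pos: [0.565, 0.0272, 0.0124]
force: [1.4, -1.5, -1.1]
grip_force: 64.1
eef_pos: [0.565, 0.0272, 0.0115]
force: [1.9, -1.5, -0.6]
grip_force: 64.2
```

```bash
python3 -m pendant '[-0.5,0.3,1,0,90,0,0,0,0,90]'|grep -E "eef|force"; python3 -m pendant '[0,0,0.7,0,90,0,0,0,0,90]'|grep -E "eef|force"; python3 -m pendant '[0,0,0.5,0,90,0,0,0,0,90]'|grep -E "eef|force"; python3 -m pendant '[0,0,0.5,0,90,0,0,0,0,90]'|grep -E "eef|force"
```

```text
eef_pos: [0.565, 0.0268, 0.0103]
force: [1.0, -0.1, -1.6]
grip_force: 64.1
eef_pos: [0.565, 0.0268, 0.0097]
force: [-0.3, 0.4, -0.7]
grip_force: 64.1
eef_pos: [0.5651, 0.0268, 0.0095]
force: [-0.9, 0.5, 2.6]
grip_force: 64.6
eef_pos: [0.5651, 0.0268, 0.0094]
force: [-3.4, 0.7, 8.0]
grip_force: 65.2
```

The disc is seated at 8 N, at the expected height. I'll release, retreat, and go on to the separator.

```bash
python3 -m pendant '[0,0,0,0,70,0,0,0,0,50,0,0,0,0,40,0,0,0,0,40,0,0,-2,0,40,0,0,-20,0,40,0,0,-30,0,40,0,0,-30,0,40]'; python3 -m pendant '[0,0,-25,0,40,0,0,0,0,40]';python3 - <<'E'
from h import *
P=pose();print(P);im=imaging.capture("wrist");cv2.imwrite("pics/w3.png",im);np.savez("w3.npz",p=P[0],R=P[1])
t=np.array([.486,-.264]);print((P[1].T@np.r_[t-P[0][:2],0])*1000, bot.state()["joint_positions"])
E
```

```text
time_s: 21.72
eef_pos: [0.5658, 0.0252, 0.0917]
tcp_rot: [-0.01, 0.744, 0.668, 0.003]
force: [0.7, -0.1, -0.1]
finger_gap: 0.845
grip_force: 0.0
time_s: 21.98
eef_pos: [0.5675, 0.0247, 0.1177]
tcp_rot: [-0.009, 0.744, 0.668, 0.005]
force: [0.8, -0.3, 0.1]
finger_gap: 0.843
grip_force: 0.0
(array([0.56751375, 0.0246646 , 0.11773118]), array([[ 0.10717847,  0.99422597, -0.00524455],
       [ 0.99405637, -0.10705589,  0.01977274],
       [ 0.01909711, -0.00733259, -0.99979074]]))
[-295.68540221  -50.13984227   -5.28018751] [ 0.03137603  0.35032991 -0.05480899  1.17241902  0.0199584   1.70944267]
```

```bash
python3 -m pendant '[-20,-3,-0.4,0,40,-40,-7,-0.7,0,40,-40,-7,-0.7,0,40,-40,-7,-0.7,0,40,-40,-7,-0.7,0,40,-40,-7,-0.7,0,40,-40,-6,-0.7,0,40,-36,-6,-0.7,0,40]'; python3 -m pendant '[0,0,20,0,40,0,0,10,0,40,0,0,0,0,40]';python3 - <<'E'
from h import *
P=pose();print(P,bot.state()["time_s"]);im=imaging.capture("wrist");cv2.imwrite("pics/w4.png",im);np.savez("w4.npz",p=P[0],R=P[1])
def plan(im,P,c0,z,step,N=200):
    m=np.zeros((N,N,2),np.float32)
    for i in range(N):
        for j in range(N): m[i,j]=wrist_pix([c0[0]+(N/2-i)*step,c0[1]+(N/2-j)*step,z],P)
    return cv2.remap(im,m[...,0],m[...,1],cv2.INTER_CUBIC)
a=plan(im,P,[.486,-.264],.006,.0005)
d=np.load("w3.npz")
b=plan(cv2.imread("pics/w3.png"),(d["p"],d["R"]),[.5651,.025],.056,.0005)
cv2.imwrite("pics/v4.png",np.hstack([cv2.resize(a,(400,400)),cv2.resize(b,(400,400))]))
E
```

```text
time_s: 23.02
eef_pos: [0.4829, -0.2661, 0.115]
tcp_rot: [-0.011, 0.744, 0.668, 0.003]
force: [-0.1, -0.1, -0.3]
finger_gap: 0.842
grip_force: 0.0
time_s: 23.4
eef_pos: [0.4834, -0.2633, 0.085]
tcp_rot: [-0.012, 0.744, 0.668, 0.003]
force: [0.8, -0.5, -0.3]
finger_gap: 0.848
grip_force: 0.0
(array([ 0.48337167, -0.26332965,  0.08496637]), array([[ 0.10721595,  0.99417151, -0.01130242],
       [ 0.99404264, -0.10696415,  0.02092624],
       [ 0.01959532, -0.01347871, -0.99971713]])) 23.4
```

View pics/v4.png

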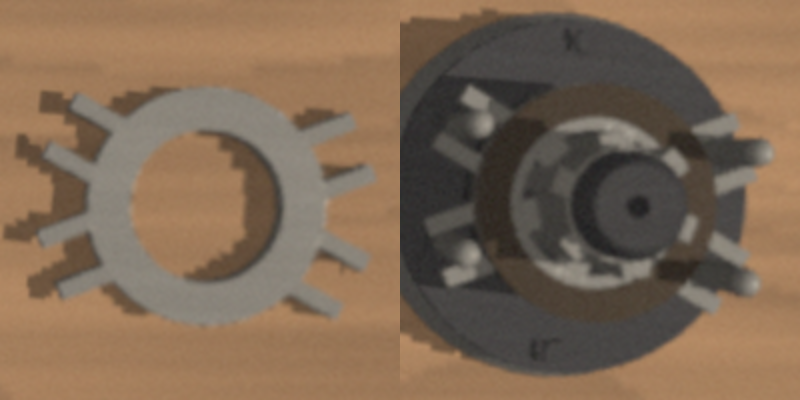

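The left plan shows the separator at (0.4845, −0.2659), yaw −4.1°, 60 mm across. The right plan shows the friction disc lying flat on the pack, round the splines. Now I'll descend on the separator.

```bash
python3 -m pendant '[-4,2.5,0,-0.036,40,0,0,25,0,50,0,0,25,0,55,0,0,25,0,60,0,0,25,0,60,0,0,15,0,60,0,0,0,0,60]'; python3 -m pendant '[0,0,4,0,60,0,0,3,0,60,0,0,2,0,60,0,0,0,0,60]'
```

```text
time_s: 24.32
eef_pos: [0.4852, -0.2653, -0.0294]
tcp_rot: [-0.011, 0.732, 0.682, 0.003]
force: [0.2, -0.3, -0.1]
finger_gap: 0.761
grip_force: 0.0
time_s: 24.82
eef_pos: [0.4855, -0.2656, -0.0379]
tcp_rot: [-0.01, 0.732, 0.681, 0.003]
force: [0.3, -0.3, -0.2]
finger_gap: 0.765
grip_force: 0.0
```

```bash
python3 -m pendant '[0,-1.3,1,0,60,0,0,1.3,0,60,0,0,0,0,60,0,0,0,0,75,0,0,0,0,90,0,0,0,0,90]';python3 -c "
from h import *
print(pose())"
```

```text
time_s: 25.58
eef_pos: [0.4845, -0.2655, -0.0393]
tcp_rot: [-0.01, 0.732, 0.681, 0.004]
force: [-0.9, 2.2, 10.2]
finger_gap: 0.666
grip_force: 61.6
(array([ 0.48446551, -0.26550659, -0.03934119]), array([[ 0.07131106,  0.99742147, -0.00807065],
       [ 0.99727823, -0.07114421,  0.01935554],
       [ 0.01873145, -0.00942895, -0.99978009]]))
```

```bash
python3 -m pendant '[0,0,-3,0,90,0,0,-20,0,90,0,0,-30,0,90,0,0,-30,0,90,0,0,-30,0,90,0,0,-12,0,90,0,0,0,0,90]';python3 - <<'E'
from h import *
P=pose();print(P)
t=np.array([.565,.026]);print((P[1].T@np.r_[t-P[0][:2],0])*1000)
E
```

```text
time_s: 26.45
eef_pos: [0.4855, -0.268, 0.0849]
tcp_rot: [-0.01, 0.732, 0.681, 0.004]
force: [0.8, 0.1, -0.9]
finger_gap: 0.664
grip_force: 64.0
(array([ 0.48550311, -0.26801415,  0.08487205]), array([[ 0.07135029,  0.99741721, -0.00824878],
       [ 0.99727666, -0.07118061,  0.01930228],
       [ 0.01866527, -0.00960354, -0.99977967]]))
[298.88557434  58.36346374   5.01938981]
```

```bash
python3 -m pendant '[15,3,0.2,0,90,30,6,0.5,0,90,40,8,0.7,0,90,40,8,0.7,0,90,40,8,0.7,0,90,40,8,0.7,0,90,40,8,0.7,0,90,30,6,0.5,0,90]'; python3 -m pendant '[15,2,0.2,0.0375,90,9,1,0,0,90,0,0,0,0,90]';python3 - <<'E'
from h import *
P=pose();print(P)
t=np.array([.565,.026]);print((P[1].T@np.r_[t-P[0][:2],0])*1000,np.degrees(np.arctan2(P[1][1,1],P[1][0,1])))
E
```

```text
time_s: 27.45
eef_pos: [0.5589, 0.0052, 0.0833]
tcp_rot: [-0.011, 0.731, 0.682, 0.003]
force: [0.3, -0.7, -0.7]
finger_gap: 0.665
grip_force: 64.0
time_s: 27.82
eef_pos: [0.5642, 0.0269, 0.0842]
tcp_rot: [-0.011, 0.744, 0.668, 0.003]
force: [0.3, -0.6, -1.6]
finger_gap: 0.663
grip_force: 64.0
(array([0.56421887, 0.02691736, 0.08422209]), array([[ 0.10697935,  0.99420888, -0.01020441],
       [ 0.99408939, -0.10676441,  0.01968871],
       [ 0.01848523, -0.01225039, -0.99975408]]))
[-0.82837526  0.87454307 -0.0260326 ] -6.129292774110416
```

```bash
python3 -m pendant '[-1.5,0.7,10,0,90,0,0,15,0,90,0,0,15,0,90,0,0,0,0,90]'|grep -E "eef|force"; python3 -m pendant '[0,0,4,0,90,0,0,3,0,90,0,0,0,0,90]'|grep -E "eef|force";python3 -m pendant '[0,0,2,0,90,0,0,0,0,90]'|grep -E "eef|force";python3 -m pendant '[0,0,2,0,90,0,0,0,0,90]'|grep -E "eef|force"
```

```text
eef_pos: [0.5635, 0.0251, 0.0431]
force: [0.2, -0.8, -0.8]
grip_force: 64.0
eef_pos: [0.5649, 0.0256, 0.0379]
force: [-0.3, -0.1, -0.8]
grip_force: 64.0
eef_pos: [0.5648, 0.0256, 0.0359]
force: [0.4, -0.9, -0.7]
grip_force: 64.0
eef_pos: [0.5647, 0.0257, 0.0337]
force: [0.1, 0.1, -0.2]
grip_force: 64.0
```

```bash
for z in 1; do python3 -m pendant '[0,0,1.5,0,90,0,0,0,0,90]'|grep -E "eef|force"; done; python3 -m pendant '[0,0,1,0,90,0,0,0,0,90]'|grep -E "eef|force";python3 -m pendant '[0,0,1,0,90,0,0,0,0,90]'|grep -E "eef|force";python3 -m pendant '[0,0,1,0,90,0,0,0,0,90]'|grep -E "eef|force"; python3 -m pendant '[0,0,1,0,90,0,0,0,0,90]'|grep -E "eef|force"
```

```text
eef_pos: [0.5647, 0.0257, 0.0323]
force: [-0.6, 0.2, -2.0]
grip_force: 64.0
eef_pos: [0.5647, 0.0257, 0.0313]
force: [0.7, 0.2, -0.7]
grip_force: 64.0
eef_pos: [0.5647, 0.0257, 0.0303]
force: [0.2, -0.5, -0.6]
grip_force: 64.0
eef_pos: [0.5647, 0.0257, 0.0293]
force: [-0.5, 0.2, -0.9]
grip_force: 64.0
eef_pos: [0.5647, 0.0258, 0.0283]
force: [-0.7, -0.2, -1.6]
grip_force: 64.0
```

```bash
python3 -m pendant '[0,0,1.5,0,90,0,0,0,0,90]'|grep -E "eef|force"; python3 -m pendant '[0,0,1.5,0,90,0,0,0,0,90]'|grep -E "eef|force";python3 -m pendant '[0,0,1.5,0,90,0,0,0,0,90]'|grep -E "eef|force"; python3 -m pendant '[0,0,2,0,90,0,0,0,0,90]'|grep -E "eef|force"
```

```text
eef_pos: [0.5646, 0.0258, 0.0268]
force: [0.8, 0.5, -1.5]
grip_force: 64.0
eef_pos: [0.5646, 0.0258, 0.0252]
force: [-0.8, 0.4, -1.3]
grip_force: 64.0
eef_pos: [0.5647, 0.0259, 0.0238]
force: [-0.0, 1.2, -1.5]
grip_force: 64.0
eef_pos: [0.5646, 0.0259, 0.0217]
force: [0.5, -0.0, -0.6]
grip_force: 64.0
```

The notches are over the pins with no force. I'll continue down to rest.

```bash
python3 -m pendant '[0,0,2,0,90,0,0,0,0,90]'|grep -E "eef|force"; python3 -m pendant '[0,0,1.5,0,90,0,0,0,0,90]'|grep -E "eef|force";python3 -m pendant '[0,0,1,0,90,0,0,0,0,90]'|grep -E "eef|force"; python3 -m pendant '[0,0,0.6,0,90,0,0,0,0,90]'|grep -E "eef|force"
```

```text
eef_pos: [0.5647, 0.0259, 0.0197]
force: [0.8, -0.3, -1.6]
grip_force: 64.0
eef_pos: [0.5647, 0.026, 0.0183]
force: [1.0, -0.6, -1.1]
grip_force: 64.0
eef_pos: [0.5647, 0.026, 0.0173]
force: [0.1, -1.4, 0.0]
grip_force: 64.0
eef_pos: [0.5647, 0.026, 0.0168]
force: [0.3, -0.7, 0.3]
grip_force: 64.1
```

```bash
python3 -m pendant '[0,0,0.5,0,90,0,0,0,0,90]'|grep -E "eef|force"; python3 -m pendant '[0,0,0.4,0,90,0,0,0,0,90]'|grep -E "eef|force"
```

```text
eef_pos: [0.5648, 0.026, 0.0168]
force: [-1.9, -0.5, 4.4]
grip_force: 64.8
eef_pos: [0.5648, 0.026, 0.0167]
force: [-2.1, -0.4, 8.8]
grip_force: 65.4
```

Seated at the expected 0.0167. I'll release, retreat and check.

```bash
python3 -m pendant '[0,0,0,0,70,0,0,0,0,50,0,0,0,0,40,0,0,0,0,40,0,0,-2,0,40,0,0,-20,0,40,0,0,-30,0,40,0,0,-30,0,40]'; python3 -m pendant '[0,0,-25,0,40,0,0,-10,0,40,0,0,0,0,40]';python3 - <<'E'
from h import *
P=pose();im=imaging.capture("wrist");sc=imaging.capture("scene")
u,v=map(int,wrist_pix([.5652,.025,.06],P));r=70
u=np.clip(u,r,559-r);v=np.clip(v,r,419-r)
a=cv2.resize(im[v-r:v+r,u-r:u+r],(400,400),interpolation=cv2.INTER_CUBIC)
b=cv2.resize(sc[200:270,258:328],(400,400),interpolation=cv2.INTER_CUBIC)
cv2.imwrite("pics/v5.png",np.hstack([a,b]))
E
```

```text
time_s: 33.95
eef_pos: [0.5652, 0.0244, 0.0988]
tcp_rot: [-0.01, 0.744, 0.668, 0.003]
force: [0.5, -0.2, -0.3]
finger_gap: 0.843
grip_force: 0.0
time_s: 34.33
eef_pos: [0.566, 0.0237, 0.133]
tcp_rot: [-0.01, 0.744, 0.668, 0.004]
force: [-0.1, 0.9, -0.6]
finger_gap: 0.839
grip_force: 0.0
```

View pics/v5.png

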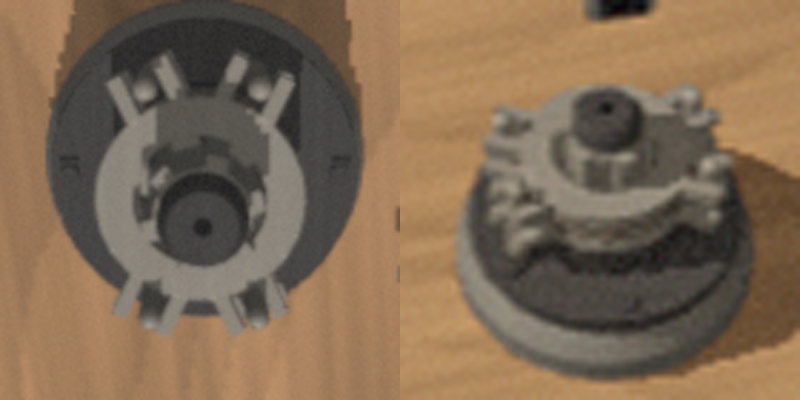

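Both views show the separator flat, with all four pins in its notches, and the gripper clear.

```bash
python3 -c "
from rig import bot
print(bot.job_done())"
```

```text
the job is handed in; nothing more can be done
None
```

The friction disc and then the separator are loaded and lie flat; each was seated at about 9 N, the gripper is clear, and the job was handed in at about 34 s.

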